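# Raise the guard window of the wire-brush booth to its height mark

### The job

Open the wire-brush booth for the next batch of tools: with the fingertips under the lip of its counterweighted window, gently push the window up until the lip's upper face is level with the arrow-nosed steel clip on the booth's post, and leave it standing there. Only push: do not pinch the lip, do not push on the clear pane, and leave the tools and containers standing around where they are.

Things in the scene. Friction and masses are not known exactly. Their poses are not given: they have to be found in the camera images.
- sash (a joint): height of the guard window in its guides, m: 0 lowest, 0.19 at the top stop. It runs straight up and down. Counterweights (hidden in the posts) nearly balance it: it resists with a few newtons of friction either way (about 3 to 7 N to raise it) and stays where it is left.
- lip_edge (a point): middle of the lower front edge of the window's lip. The lip is a plain aluminium ledge along the foot of the clear window: 260 mm wide (y), 14 mm thick, projecting 47 mm from the pane towards the robot. Axes: x level, from the lip through the window into the booth; y along the lip to the left seen from the robot; z up. Its height above the table is 0.12 m + joint sash; the space under it is open down to the table, with the low collar and socket standing about there.
- lip_level (a point): on the upper face of the lip, middle of its width, near its front edge: 14 mm above and 6 mm behind lip_edge. This face is to come level with the mark. Same axes.
- mark_level (a point): on the flat upper face of the height mark: a bare steel clip 56 mm wide (jutting out 13 mm past both sides of the post), 10 mm thick with an arrow nose pointing out at the robot, fixed on the front of one of the booth's two dark posts (left or right; post centres 165 mm either side of the lip's middle), sticking out 44 mm from the post. The round black knob (36 mm across) on the other post is no mark. Axes as lip_edge. At the start it lies 50 to 165 mm above lip_level.
- pane (a point): middle of the clear pane (270 x 160 mm, 6 mm thick, standing above the lip in an aluminium frame 298 mm wide whose top is 184 mm above the lip's underside). Its front face lies 47 mm behind the lip's front edge. The booth's posts are 30 mm square and 490 mm tall with a crossbar on top. Axes as lip_edge.
- tub: bystander: open white plastic tub, 100 mm across, 85 mm tall; origin at its underside (tools: at the middle)
- carton: bystander: small cardboard carton 60 x 90 x 70 mm; origin at its underside (tools: at the middle)
- can: bystander: aluminium can, 66 mm across, 100 mm tall; origin at its underside (tools: at the middle)
- collar: bystander: steel shaft collar (ring) 44 mm across, 18 mm tall, standing on the table near the foot of the booth, under or near the lip; origin at its underside (tools: at the middle)
- spanner: bystander: steel spanner 170 mm long lying flat; origin at its underside (tools: at the middle)
- socket: bystander: steel socket 26 mm across, 32 mm tall, standing near the foot of the booth, under or near the lip; origin at its underside (tools: at the middle)
- driver: bystander: screwdriver 160 mm long lying flat; origin at its underside (tools: at the middle)

How it is judged:
By the outcome, as a careful person would: the job done as asked, in the order asked, and still so for the second after the job is handed in, with the robot touching nothing.
It also fails if it takes over 38 s, if anything falls off the work surface, if the arm or the gripper's body presses on something with over 40 N, if the wrist force passes 120 N, or if a joint passes its speed limit or range.

### The arm

A 6-joint arm with a two-finger parallel gripper is mounted at the origin on the work surface. World frame = base frame: x ahead of the robot, y to its left, z up, the work surface at z = 0. Lengths are in m, angles in rad, forces in N, time in s.
With the tool pointing down it reaches from about 0.3 to 0.775 m from the base axis. Payload 14.6 kg.
Tool frame: the origin (TCP) lies midway between the tips of the shut fingers; the grasp point (between the pads) lies behind it (ctrl.grip_point_offset is the z of the grasp point in the tool frame, in m); z points along the fingers, y is the line along which they close (so a half turn about z gives the same grasp; the last joint's range is limited). The gripper opens to 85 mm and grips with 20 to 120 N. Pads are 22 mm wide; open, the fingers measure 114 mm over their backs; the gripper's body (76 mm by 85 mm) begins 54 mm behind the grasp point. The pads swing forward as they close: fully open they stand 13 mm farther back than shut.
Start: joints at [1.085, 0.3, 1.521, -0, 1.321, -0.067], TCP at [0.224, 0.502, 0.231] pointing down, gripper open.
Joint ranges: [-3.03, 3.03], [-0.79, 2.21], [0.23, 2.52], [-1.04, 4.18], [0, 3.07], [-2.55, 2.55]. Speed limits (rad/s): [2.22, 2.22, 2.57, 3.14, 3.14, 3.14].

### API

Orientations are given as a rotation vector (axis times angle).
In Python, from bench import ctrl, read_camera, get_calibration gives the robot as it stands.
- The arm moves only by the shell command python3 -m creep 'ROWS' [FORCE]. ROWS is JSON, a list that holds one entry, the list of rows, each a list of 7 numbers: the turn, a rotation vector about the tool's x, y, z scaled (see below), then the shift along the tool's x, y, z scaled (see below), then the closure, from -1 (fully open) to 1 (shut). A call has 1 to 5 rows; each row is the pose to reach, as a shift and turn from the pose commanded when the call began, along the tool's axes at that moment; what a row does not reach only later rows make up. The controller multiplies each number of a shift by 0.4 m and each number of a turn by 45 degrees. A row lasts 1/12 s, in which the tool goes at most 41.7 mm and 7.16 degrees, less where a joint would pass 70% of its speed; a pose out of reach is approached as far as the arm can. A call with a number of a shift or a turn outside -1 to 1 is refused whole. A call with a gripper value outside its range is refused whole. The fingers move at their own pace and stop on an object; FORCE is the grip in N (left out, the last holds). Time passes only in rows, so rows that repeat a pose let the fingers close. It gives the time, the measured TCP pose, the force, the opening and the grip force at its end, in the units of the state.
- ctrl.get_state(): the state, without advancing time (a new reading comes with each control period).
- read_camera(name): name is "side" or "top" or "wrist"; returns (picture, depth): 384x512x3 uint8, red, green, blue; 384x512 float32, m along the optical axis (not along the pixel's ray), 0 where there is no reading.
- get_calibration(name): a dict with "fx", "fy", "cx", "cy" (pixels), "world_from_camera" (4x4, takes a point from camera to world coordinates). Camera axes: x right, y down, z forward; pixel columns grow to the right and rows downward; lengths in m; the calibration is good to about 2 mm. A picture is of the moment at which its call begins: read the wrist's pose just before it. get_calibration takes no time and is no camera call; for the wrist camera it gives the pose at the moment of the call.
- ctrl.hand_in(): hands the job in; it is judged then, once.
The state is a dict: "time_s": time; "joints": joint angles; "qd": joint speeds; "joint_efforts": joint torques, N m; "eef_pos": TCP position; "tool_rot": TCP orientation; "wrist_force": force on the tool from outside, world axes, zero at the start; "torque": the same for the moment, N m; "finger_gap": finger opening in m; "finger_force": force on a finger pad.
Only numpy, scipy, OpenCV 4.12 (cv2) and the standard library are available. Lean on these libraries where they do the work, as an engineer would, in place of code of your own. Each camera call takes 0.05 s, during which the arm holds its last target. There are 200 camera calls.

## Working session

There is one attempt and no reset: what is moved stays moved. The work goes in short steps, Python scripts to look and compute and a shell command to move; the robot and the scene stay as the last step left them, time stands still between calls to the robot, and variables do not carry over. Pictures are saved under pics/ and viewed, at most 10 in all, crops included, and the job is handed in when it is done.

```bash
mkdir -p pics; cat > h.py <<'E'
import numpy as np,cv2
from bench import ctrl,read_camera,get_calibration
def P(c,d,u,v):
    z=d[v,u]; return (c["world_from_camera"]@[(u-c["cx"])/c["fx"]*z,(v-c["cy"])/c["fy"]*z,z,1])[:3]
def cloud(c,d):
    v,u=np.mgrid[:d.shape[0],:d.shape[1]]
    p=np.stack([(u-c["cx"])/c["fx"]*d,(v-c["cy"])/c["fy"]*d,d,np.ones_like(d)],-1)@c["world_from_camera"].T
    p=p[...,:3]; p[d==0]=np.nan; return p
E
python3 - <<'E'
from h import *
np.set_printoptions(precision=3,suppress=True)
s=ctrl.get_state();print(s,ctrl.grip_point_offset)
for n in("side","top"):
    c=get_calibration(n);im,d=read_camera(n);print(n,c)
    np.savez(n,im=im,d=d);cv2.imwrite(f"pics/{n}0.png",im[...,::-1])
E
```

```text
{'time_s': 0.0, 'joints': array([ 1.085,  0.3  ,  1.522,  0.   ,  1.321, -0.067]), 'qd': array([-0.002, -0.   , -0.001, -0.001,  0.   ,  0.001]), 'joint_efforts': array([ -0.001, -54.348, -36.181,  -0.   ,   0.004,  -0.   ]), 'eef_pos': array([0.224, 0.502, 0.231]), 'tool_rot': array([-0.653, -3.073,  0.002]), 'wrist_force': array([-0.315,  0.23 , -0.669]), 'torque': array([-0.037, -0.017, -0.049]), 'finger_force': 0.0, 'finger_gap': 0.08529062796038958} -0.0187
side {'fx': 373.37871466930216, 'fy': 373.37871466930216, 'cx': 256.2103763571693, 'cy': 192.31973217331662, 'world_from_camera': array([[-0.401, -0.871,  0.283,  0.292],
       [-0.916,  0.381, -0.127,  0.145],
       [ 0.003, -0.31 , -0.951,  1.003],
       [ 0.   ,  0.   ,  0.   ,  1.   ]])}
top {'fx': 347.33014907279437, 'fy': 347.33014907279437, 'cx': 258.35460215766085, 'cy': 189.05757105228798, 'world_from_camera': array([[ 0.009, -1.   ,  0.023,  0.507],
       [-1.   , -0.009,  0.028,  0.01 ],
       [-0.028, -0.023, -0.999,  1.126],
       [ 0.   ,  0.   ,  0.   ,  1.   ]])}
```

View pics/side0.png

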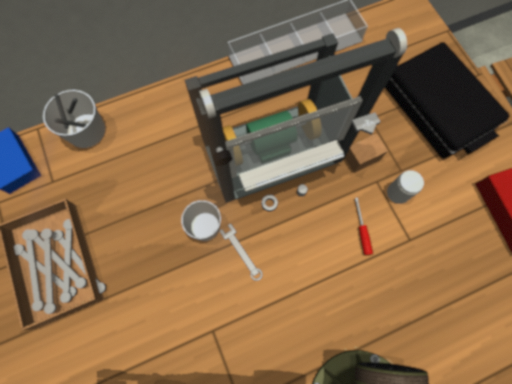

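View pics/top0.png

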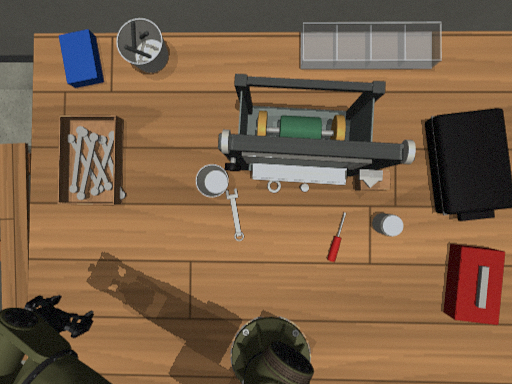

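The side view shows the lip as a white strip from (240,185) to (340,150). The clip is on the right post at (366,124), with the carton below it, and the knob is on the left post at (222,150). The collar (270,203) and socket (302,190) stand in front of the lip. In the top view the lip spans (250–347, 165–185) and the clip is at (370,178).

```bash
python3 - <<'E'
from h import *
np.set_printoptions(precision=4,suppress=True)
for n,boxes in(("side",dict(lip=(235,140,345,190),clip=(350,112,385,136),collar=(262,194,278,210),socket=(296,183,308,196))),("top",dict(lip=(245,160,350,187),clip=(356,166,384,190),collar=(267,178,282,193),socket=(299,182,311,193)))):
    f=np.load(n+".npz");im,d=f["im"],f["d"];c=get_calibration(n);p=cloud(c,d)
    for k,(a,b,e,g) in boxes.items():
        I=im[b:g,a:e].astype(int);Q=p[b:g,a:e]
        m=(I.max(-1)-I.min(-1)<30)&(I.min(-1)>(190 if k=="lip" else 140))
        if k in("lip","clip"): 
            zz=Q[...,2][m]; h,e2=np.histogram(zz[np.isfinite(zz)],bins=np.arange(0,.5,.01));print(n,k,[(round(x,2),y) for x,y in zip(e2,h) if y>4])
            zc=e2[h.argmax()]+.005; m&=abs(Q[...,2]-zc)<.012
        if k in("collar","socket"): m&=Q[...,2]>.01
        q=Q[m]; print(n,k,len(q),"med",np.median(q,0),"lo",np.percentile(q,3,0),"hi",np.percentile(q,97,0))
        if k=="lip":
            r=cv2.minAreaRect((q[:,:2]*1000).astype(np.float32));print(r)
    print({k:P(c,d,*uv) for k,uv in dict(clip=(366,124) if n=="side" else (370,176)).items()} if 0 else "")
E
```

```text
side lip [(np.float64(0.15), np.int64(160)), (np.float64(0.16), np.int64(239))]
side lip 397 med [0.5756 0.0058 0.1604] lo [ 0.5516 -0.1761  0.1559] hi [0.5961 0.047  0.1633]
((573.5966186523438, -74.63113403320312), (249.72555541992188, 38.1511344909668), 86.42589569091797)
side clip [(np.float64(0.27), np.int64(247))]
side clip 249 med [ 0.5598 -0.2395  0.2727] lo [ 0.5424 -0.2629  0.2705] hi [ 0.5727 -0.2168  0.275 ]
side collar 75 med [ 0.5389 -0.0081  0.0174] lo [ 0.5262 -0.026   0.0144] hi [0.5611 0.0098 0.0205]
side socket 44 med [ 0.5393 -0.1049  0.0313] lo [ 0.5308 -0.1148  0.0281] hi [ 0.5476 -0.0959  0.034 ]

top lip [(np.float64(0.15), np.int64(146)), (np.float64(0.16), np.int64(564))]
top lip 710 med [ 0.5764 -0.0722  0.1616] lo [ 0.5527 -0.194   0.1573] hi [0.596  0.0494 0.165 ]
((573.4279174804688, -73.44676208496094), (254.35682678222656, 40.31704330444336), 86.95075988769531)
top clip [(np.float64(0.27), np.int64(273))]
top clip 274 med [ 0.5605 -0.2389  0.2735] lo [ 0.541  -0.2643  0.2709] hi [ 0.5744 -0.2137  0.2761]
top collar 106 med [ 0.5521 -0.0075  0.019 ] lo [ 0.5265 -0.0257  0.0143] hi [0.5602 0.0105 0.1622]
top socket 54 med [ 0.5398 -0.1033  0.0323] lo [ 0.5302 -0.1152  0.0288] hi [ 0.5499 -0.0927  0.1579]
```

```bash
python3 -m creep '[[[0,0.15,0,-0.09,-0.09,-0.08,1],[0,0.3,0,-0.18,-0.17,-0.15,1],[0,0.45,0,-0.26,-0.25,-0.2,1],[0,0.6,0,-0.32,-0.3,-0.22,1],[0,0.7,0,-0.36,-0.33,-0.22,1]]]' 20; cat >> h.py <<'E'
def log():
    import json
    s=ctrl.get_state();open("log.jsonl","a").write(json.dumps([list(map(float,s[k])) for k in("joints","eef_pos","tool_rot")])+"\n")
    return s
E
python3 -c "
from h import *
np.set_printoptions(precision=3,suppress=True)
s=log();print(s)"
```

```text
time_s: 0.52
eef_pos: [0.2987, 0.3285, 0.3194]
tool_rot: [-0.538, -2.538, -0.159]
wrist_force: [0.9, 0.8, 0.2]
finger_gap: 0.0259
finger_force: 0.0
{'time_s': 0.5167, 'joints': array([ 0.511,  0.149,  1.586,  0.445,  1.742, -0.641]), 'qd': array([-1.306,  0.043, -0.01 ,  0.355,  1.02 , -1.061]), 'joint_efforts': array([ 10.758, -49.465, -35.311,   1.398,  -0.75 ,   1.877]), 'eef_pos': array([0.299, 0.328, 0.319]), 'tool_rot': array([-0.538, -2.538, -0.159]), 'wrist_force': array([0.91 , 0.765, 0.192]), 'torque': array([-0.011, -0.205, -0.028]), 'finger_force': 0.0, 'finger_gap': 0.02594233902009793}
```

```bash
cat > k.py <<'E'
import json,numpy as np
from scipy.spatial.transform import Rotation as Ro
from scipy.optimize import least_squares
def fk(q,p):
    a2,a3,h,L,d=p
    B=Ro.from_euler('z',q[0]); A=B*Ro.from_euler('y',q[1]); F=A*Ro.from_euler('y',q[2])
    T=F*Ro.from_euler('ZYZ',[q[3],q[4],q[5]+np.pi/2])
    return np.array([0,0,h])+B.apply([0,d,0])+A.apply([0,0,a2])+F.apply([0,0,a3])+T.apply([0,0,L]),T
def fit():
    D=[[np.array([1.085,.3,1.5215,0,1.321,-.067]),np.array([.224,.502,.231])]]+[(np.array(l[0]),np.array(l[1])) for l in map(json.loads,open("log.jsonl"))]
    return least_squares(lambda p:np.concatenate([fk(q,p)[0]-x for q,x in D]+[0.001*(p-[.4,.35,.3,.25,.037])]),[.4,.35,.3,.25,.037])
def ik(x,R,p,q0):
    lo=np.array([-3.03,-.79,.23,-1.04,0,-2.55]);hi=np.array([3.03,2.21,2.52,4.18,3.07,2.55])
    f=lambda q:np.concatenate([10*(fk(q,p)[0]-x),(fk(q,p)[1].inv()*R).as_rotvec()])
    return least_squares(f,np.clip(q0,lo+.01,hi-.01),bounds=(lo,hi))
E
python3 - <<'E'
from k import *
np.set_printoptions(precision=3,suppress=True)
r=fit();p=r.x;print(p,r.cost)
l=json.loads(open("log.jsonl").readline());x,T=fk(l[0],p);print(x,T.as_rotvec(),l[1:])
zx=np.array([.998,-.058,0])
for pitch in(0,20):
  c,s=np.cos(np.radians(pitch)),np.sin(np.radians(pitch)); z=np.array([.998*c,-.058*c,-s])
  for sg in(1,-1):
    y=sg*np.array([.058,.998,0]);R=Ro.from_matrix(np.c_[np.cross(y,z),y,z])
    for zt in(.115,.25):
      b=min((ik(np.array([.58,-.076,zt]),R,p,q0) for q0 in([0,0,2.3,3,1,1.5],[0,0,2.3,3,1,-1.5],[0,.3,2,1.5,1,0],[0,.3,2,0,.3,0])),key=lambda r:r.cost)
      print(pitch,sg,zt,b.cost,b.x)
E
```

```text
[0.399 0.445 0.206 0.246 0.036] 2.4549600190295292e-08
[0.299 0.328 0.319] [-0.538 -2.538 -0.159] [[0.29865041669671893, 0.3284629098928279, 0.319395584738707], [-0.5377438595147148, -2.538348932212582, -0.15875205434954084]]
0 1 0.115 9.044027527242382e-25 [-0.289  0.568  2.291  2.901  1.296  1.637]
0 1 0.25 1.1136354711205054e-30 [-0.289  0.16   2.315  2.851  0.926  1.749]
0 -1 0.115 1.0208426183120132e-25 [-0.289  0.568  2.291  2.901  1.296 -1.504]
0 -1 0.25 2.0714499619187497e-30 [-0.289  0.16   2.315  2.851  0.926 -1.393]
20 1 0.115 6.42680657886723e-29 [-0.28   0.33   2.284  2.82   0.712  1.741]
20 1 0.25 2.8242199285726938e-30 [-0.28   0.001  2.225  2.518  0.361  2.086]
20 -1 0.115 9.904632704001014e-31 [-0.28   0.33   2.284  2.82   0.712 -1.401]
20 -1 0.25 6.651623240077813e-31 [-0.28   0.001  2.225  2.518  0.361 -1.055]
```

```bash
python3 -m creep '[[[0,0,0,0,0,0,1],[0,0,0,0,0,0,1],[0,0,0,0,0,0,1]]]'; cat > plan.py <<'E'
from h import *; from k import *
np.set_printoptions(precision=3,suppress=True)
R_T=Ro.from_matrix(np.array([[0,-.058,.998],[0,-.998,-.058],[1,0,0.]]))
def rows(pts):
    s=ctrl.get_state();x0=s["eef_pos"];R0=Ro.from_rotvec(s["tool_rot"])
    for x,R in pts:
        print(np.round(np.r_[np.degrees((R0.inv()*R).as_rotvec())/45,R0.inv().apply(x-x0)/.4],3),"->",x)
def jpath(x,R,n,show=5,seed=[-.2,.3,2.2,2.8,1.2,-1.4]):
    log();p=fit().x;s=ctrl.get_state();q0=s["joints"];b=ik(np.array(x),R,p,seed);q1=b.x
    print("cost",b.cost,q1,"now",q0,s["eef_pos"],s["wrist_force"])
    F=[fk(q0+(q1-q0)*i/n,p) for i in range(n+1)]
    print(np.array([np.r_[f[0],f[0]-f[1].apply([0,0,.246])] for f in F[::4]]))
    print("step deg",max(np.degrees((a[1].inv()*c[1]).magnitude()) for a,c in zip(F,F[1:])),"mm",1e3*max(np.linalg.norm(a[0]-c[0]) for a,c in zip(F,F[1:])))
    rows(F[1:show+1])
E
python3 - <<'E'
from plan import *
jpath([.48,-.07,.26],R_T,24)
E
```

```text
time_s: 0.77
eef_pos: [0.2983, 0.3301, 0.3173]
tool_rot: [-0.542, -2.543, -0.152]
wrist_force: [-0.2, 0.7, 0.4]
finger_gap: -0.0004
finger_force: 0.0
cost 0.008131864006487662 [-0.433 -0.146  2.52   2.533  0.821 -1.159] now [ 0.517  0.151  1.586  0.44   1.736 -0.634] [0.298 0.33  0.317] [-0.239  0.655  0.412]
[[ 0.298  0.33   0.317  0.416  0.278  0.527]
 [ 0.319  0.344  0.317  0.426  0.198  0.483]
 [ 0.368  0.337  0.332  0.418  0.122  0.44 ]
 [ 0.436  0.289  0.347  0.393  0.052  0.398]
 [ 0.497  0.194  0.346  0.352 -0.005  0.357]
 [ 0.52   0.064  0.318  0.301 -0.047  0.317]
 [ 0.488 -0.072  0.262  0.243 -0.072  0.281]]
step deg 7.348156596323663 mm 38.93169272600238
[-0.11   0.077  0.014 -0.004  0.012  0.004] -> [0.301 0.334 0.315]
[-0.225  0.148  0.033 -0.009  0.026  0.003] -> [0.305 0.338 0.315]
[-0.345  0.213  0.057 -0.016  0.04  -0.004] -> [0.311 0.342 0.315]
[-0.469  0.272  0.086 -0.027  0.053 -0.017] -> [0.319 0.344 0.317]
[-0.597  0.325  0.121 -0.042  0.066 -0.034] -> [0.328 0.345 0.32 ]
```

```bash
python3 - <<'E'
from plan import *
yaw=lambda a:Ro.from_euler('z',a,degrees=True)*R_T
for x,a in(([.45,.08,.33],40),([.47,.06,.33],35),([.52,-.072,.22],0),([.52,-.072,.13],0)):
    b=ik(np.array(x),yaw(a),fit().x,[-.2,.3,2.2,2.8,1.2,-1.4]);print(x,a,b.cost,b.x)
jpath([.45,.08,.33],yaw(40),20,5)
E
```

```text
[0.45, 0.08, 0.33] 40 2.077115445021634e-31 [-0.397 -0.254  2.455  1.906  1.147 -0.703]
[0.47, 0.06, 0.33] 35 6.859318689826235e-21 [-0.393 -0.228  2.436  1.976  1.081 -0.74 ]
[0.52, -0.072, 0.22] 0 9.19807578434196e-20 [-0.337  0.126  2.477  2.82   1.055 -1.408]
[0.52, -0.072, 0.13] 0 2.9679647462920053e-21 [-0.337  0.462  2.451  2.856  1.351 -1.507]
cost 2.1158266369038173e-30 [-0.397 -0.254  2.455  1.906  1.147 -0.703] now [ 0.517  0.151  1.586  0.44   1.736 -0.634] [0.298 0.33  0.317] [-0.239  0.655  0.412]
[[ 0.298  0.33   0.317  0.416  0.278  0.527]
 [ 0.312  0.321  0.317  0.421  0.184  0.49 ]
 [ 0.344  0.301  0.327  0.403  0.098  0.452]
 [ 0.389  0.258  0.338  0.366  0.024  0.412]
 [ 0.431  0.183  0.342  0.314 -0.031  0.371]
 [ 0.45   0.08   0.33   0.253 -0.067  0.33 ]]
step deg 6.995970883101088 mm 28.131107615678214
[-0.097  0.068  0.044 -0.007 -0.003 -0.   ] -> [0.3   0.328 0.316]
[-0.197  0.133  0.091 -0.015 -0.006 -0.003] -> [0.303 0.326 0.315]
[-0.301  0.194  0.14  -0.025 -0.007 -0.01 ] -> [0.307 0.323 0.316]
[-0.408  0.252  0.193 -0.036 -0.008 -0.02 ] -> [0.312 0.321 0.317]
[-0.518  0.307  0.248 -0.048 -0.009 -0.033] -> [0.318 0.317 0.319]
```

```bash
cat >> plan.py <<'E'
def chain(F,per=5):
    for k in range(0,len(F)-1,per):
        x0,R0=F[k];print("call",k//per)
        for x,R in F[k+1:k+per+1]: print(np.round(np.r_[np.degrees((R0.inv()*R).as_rotvec())/45,R0.inv().apply(x-x0)/.4],2).tolist())
def jchain(targets):
    p=fit().x;s=ctrl.get_state();q=s["joints"]
    F=[(s["eef_pos"],Ro.from_rotvec(s["tool_rot"]))]
    for x,R,n in targets:
        q1=ik(np.array(x),R,p,[-.35,.1,2.3,2.6,1.1,-1.2]).x
        F+=[fk(q+(q1-q)*i/n,p) for i in range(1,n+1)];q=q1
    print(np.array([f[0] for f in F[::3]]));chain(F)
yaw=lambda a:Ro.from_euler('z',a,degrees=True)*R_T
E
python3 - <<'E'
from plan import *
jchain([([.45,.08,.33],yaw(40),20),([.52,-.072,.22],R_T,10)])
E
```

```text
[[ 0.298  0.33   0.317]
 [ 0.307  0.323  0.316]
 [ 0.326  0.313  0.321]
 [ 0.355  0.293  0.33 ]
 [ 0.389  0.258  0.338]
 [ 0.422  0.205  0.342]
 [ 0.444  0.134  0.338]
 [ 0.462  0.068  0.328]
 [ 0.493  0.027  0.309]
 [ 0.514 -0.022  0.272]
 [ 0.52  -0.072  0.22 ]]
call 0
[-0.1, 0.07, 0.04, -0.01, -0.0, -0.0]
[-0.2, 0.13, 0.09, -0.02, -0.01, -0.0]
[-0.3, 0.19, 0.14, -0.02, -0.01, -0.01]
[-0.41, 0.25, 0.19, -0.04, -0.01, -0.02]
[-0.52, 0.31, 0.25, -0.05, -0.01, -0.03]
call 1
[-0.11, 0.05, 0.05, -0.01, 0.01, -0.02]
[-0.23, 0.1, 0.11, -0.02, 0.02, -0.04]
[-0.35, 0.15, 0.17, -0.04, 0.02, -0.06]
[-0.47, 0.19, 0.23, -0.05, 0.03, -0.09]
[-0.6, 0.23, 0.29, -0.07, 0.04, -0.13]
call 2
[-0.13, 0.04, 0.06, -0.01, 0.02, -0.03]
[-0.26, 0.07, 0.12, -0.03, 0.05, -0.07]
[-0.39, 0.11, 0.18, -0.05, 0.07, -0.11]
[-0.52, 0.14, 0.24, -0.07, 0.08, -0.15]
[-0.66, 0.17, 0.3, -0.09, 0.1, -0.2]
call 3
[-0.14, 0.03, 0.06, -0.02, 0.04, -0.04]
[-0.28, 0.06, 0.12, -0.03, 0.08, -0.09]
[-0.42, 0.08, 0.18, -0.05, 0.11, -0.14]
[-0.56, 0.11, 0.24, -0.08, 0.14, -0.19]
[-0.7, 0.13, 0.3, -0.11, 0.17, -0.25]
call 4
[-0.07, 0.04, 0.0, -0.01, 0.04, 0.01]
[-0.15, 0.08, 0.0, -0.02, 0.08, 0.01]
[-0.24, 0.1, 0.0, -0.03, 0.13, 0.01]
[-0.32, 0.12, 0.01, -0.05, 0.17, 0.01]
[-0.41, 0.12, 0.01, -0.08, 0.22, 0.0]
call 5
[-0.09, -0.0, -0.01, -0.03, 0.04, 0.0]
[-0.19, -0.02, -0.01, -0.06, 0.09, -0.0]
[-0.28, -0.04, -0.02, -0.1, 0.13, -0.01]
[-0.38, -0.07, -0.03, -0.14, 0.17, -0.02]
[-0.47, -0.11, -0.05, -0.19, 0.22, -0.04]
```

```bash
python3 -m creep '[[[-0.1,0.07,0.04,-0.01,0,0,1],[-0.2,0.13,0.09,-0.02,-0.01,0,1],[-0.3,0.19,0.14,-0.02,-0.01,-0.01,1],[-0.41,0.25,0.19,-0.04,-0.01,-0.02,1],[-0.52,0.31,0.25,-0.05,-0.01,-0.03,1]]]' | head -2
python3 -m creep '[[[-0.11,0.05,0.05,-0.01,0.01,-0.02,1],[-0.23,0.1,0.11,-0.02,0.02,-0.04,1],[-0.35,0.15,0.17,-0.04,0.02,-0.06,1],[-0.47,0.19,0.23,-0.05,0.03,-0.09,1],[-0.6,0.23,0.29,-0.07,0.04,-0.13,1]]]' | head -2
python3 -m creep '[[[-0.13,0.04,0.06,-0.01,0.02,-0.03,1],[-0.26,0.07,0.12,-0.03,0.05,-0.07,1],[-0.39,0.11,0.18,-0.05,0.07,-0.11,1],[-0.52,0.14,0.24,-0.07,0.08,-0.15,1],[-0.66,0.17,0.3,-0.09,0.1,-0.2,1]]]' | head -2
python3 -m creep '[[[-0.14,0.03,0.06,-0.02,0.04,-0.04,1],[-0.28,0.06,0.12,-0.03,0.08,-0.09,1],[-0.42,0.08,0.18,-0.05,0.11,-0.14,1],[-0.56,0.11,0.24,-0.08,0.14,-0.19,1],[-0.7,0.13,0.3,-0.11,0.17,-0.25,1]]]' | head -2
python3 -m creep '[[[0,0,0,0,0,0,1],[0,0,0,0,0,0,1],[0,0,0,0,0,0,1]]]'
python3 - <<'E'
from plan import *
log();print(ctrl.get_state()["joints"])
jchain([([.52,-.072,.22],R_T,10),([.52,-.072,.125],R_T,5)])
E
```

```text
time_s: 1.18
eef_pos: [0.3173, 0.3181, 0.3172]
time_s: 1.6
eef_pos: [0.3654, 0.2846, 0.3341]
time_s: 2.02
eef_pos: [0.4214, 0.2063, 0.3441]
time_s: 2.43
eef_pos: [0.4503, 0.0816, 0.3293]
time_s: 2.68
eef_pos: [0.4507, 0.0825, 0.3303]
tool_rot: [-1.861, -0.601, -1.845]
wrist_force: [-0.4, -0.4, 0.6]
finger_gap: 0.0
finger_force: 0.0
[-0.384 -0.16   2.397  1.929  1.144 -0.731]
[[ 0.451  0.082  0.33 ]
 [ 0.485  0.041  0.313]
 [ 0.509 -0.005  0.282]
 [ 0.52  -0.055  0.238]
 [ 0.524 -0.072  0.181]
 [ 0.52  -0.072  0.125]]
call 0
[-0.07, 0.04, 0.0, -0.01, 0.05, 0.01]
[-0.15, 0.07, 0.0, -0.03, 0.09, 0.01]
[-0.23, 0.1, 0.0, -0.04, 0.13, 0.01]
[-0.32, 0.11, 0.0, -0.06, 0.18, 0.01]
[-0.41, 0.12, 0.0, -0.09, 0.22, -0.0]
call 1
[-0.09, -0.0, -0.01, -0.03, 0.04, 0.0]
[-0.19, -0.01, -0.02, -0.06, 0.09, -0.0]
[-0.28, -0.03, -0.03, -0.1, 0.13, -0.01]
[-0.38, -0.06, -0.04, -0.14, 0.17, -0.02]
[-0.47, -0.1, -0.05, -0.18, 0.22, -0.04]
call 2
[0.0, -0.0, 0.0, -0.05, -0.0, 0.01]
[0.01, -0.0, 0.0, -0.1, -0.0, 0.01]
[0.01, -0.0, 0.0, -0.14, -0.0, 0.01]
[0.0, 0.0, 0.0, -0.19, -0.0, 0.01]
[0.0, 0.0, -0.0, -0.24, 0.0, 0.0]
```

```bash
python3 -m creep '[[[-0.07,0.04,0,-0.01,0.05,0.01,1],[-0.15,0.07,0,-0.03,0.09,0.01,1],[-0.23,0.1,0,-0.04,0.13,0.01,1],[-0.32,0.11,0,-0.06,0.18,0.01,1],[-0.41,0.12,0,-0.09,0.22,0,1]]]' | head -2
python3 -m creep '[[[-0.09,0,-0.01,-0.03,0.04,0,1],[-0.19,-0.01,-0.02,-0.06,0.09,0,1],[-0.28,-0.03,-0.03,-0.1,0.13,-0.01,1],[-0.38,-0.06,-0.04,-0.14,0.17,-0.02,1],[-0.47,-0.1,-0.05,-0.18,0.22,-0.04,1]]]' | head -2
python3 -m creep '[[[0,0,0,0,0,0,1],[0,0,0,0,0,0,1],[0,0,0,0,0,0,1]]]'
python3 - <<'E'
from plan import *
log();s=ctrl.get_state();print(s["joints"]);print(Ro.from_rotvec(s["tool_rot"]).as_matrix())
ims=[read_camera(n)[0] for n in("side","wrist")]
cv2.imwrite("pics/stage.png",cv2.resize(np.hstack(ims)[...,::-1],(800,300)))
x=np.array([.52,-.073,.122]);rows([(x,R_T)])
E
```

```text
time_s: 3.1
eef_pos: [0.5036, 0.0109, 0.2934]
time_s: 3.52
eef_pos: [0.5201, -0.0734, 0.2168]
time_s: 3.77
eef_pos: [0.5197, -0.0734, 0.2184]
tool_rot: [2.192, -0.063, 2.196]
wrist_force: [-0.2, -0.6, 0.4]
finger_gap: -0.0005
finger_force: 0.0
[-0.344  0.25   2.402  2.818  1.105 -1.418]
[[-0.002 -0.056  0.998]
 [-0.002 -0.998 -0.056]
 [ 1.    -0.002  0.002]]
[-0.001 -0.002 -0.002 -0.241 -0.002  0.001] -> [ 0.52  -0.073  0.122]
```

View pics/stage.png

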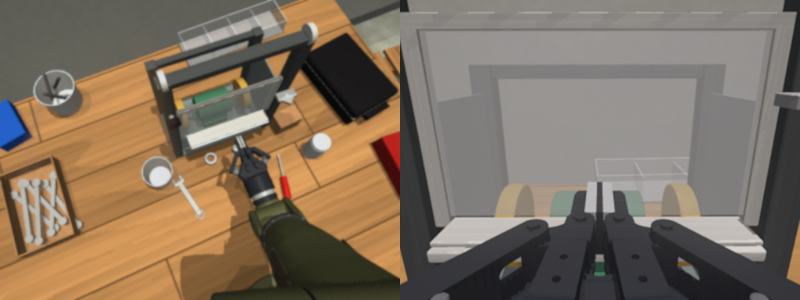

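The left half (side view) shows the shut gripper level and centred in front of the lip. The right half (wrist view) shows the fingers at (600,190) above the lip at (600,235), with the clip at the right edge (790,100). Next I lower it and move in under the lip.

```bash
python3 -m creep '[[[0,0,0,-0.05,0,0,1],[0,0,0,-0.1,0,0,1],[0,0,0,-0.16,0,0,1],[0,0,0,-0.21,0,0,1],[0,0,0,-0.24,0,0,1]]]' | head -4
python3 -m creep '[[[0,0,0,0,0,0.03,1],[0,0,0,0,0,0.07,1],[0,0,0,0,0,0.11,1],[0,0,0,0,0,0.14,1],[0,0,0,0,0,0.15,1]]]'
python3 -m creep '[[[0,0,0,0.005,0,0,1],[0,0,0,0.01,0,0,1],[0,0,0,0.02,0,0,1],[0,0,0,0.02,0,0,1],[0,0,0,0.02,0,0,1]]]'
```

```text
time_s: 4.28
eef_pos: [0.5192, -0.0741, 0.1203]
tool_rot: [2.193, -0.067, 2.193]
wrist_force: [-0.1, -0.2, 0.6]
time_s: 4.7
eef_pos: [0.5807, -0.0778, 0.1227]
tool_rot: [2.19, -0.066, 2.196]
wrist_force: [-0.5, 0.4, 0.9]
finger_gap: -0.0001
finger_force: 0.0
time_s: 5.12
eef_pos: [0.5788, -0.0782, 0.1298]
tool_rot: [2.192, -0.068, 2.192]
wrist_force: [0.3, -0.4, 0.1]
finger_gap: -0.0001
finger_force: 0.0
```

```bash
for i in 1; do python3 -m creep '[[[0,0,0,0.01,0,0,1],[0,0,0,0.02,0,0,1],[0,0,0,0.03,0,0,1],[0,0,0,0.04,0,0,1],[0,0,0,0.05,0,0,1]]]' | sed -n '2p;4p'
python3 -m creep '[[[0,0,0,0.01,0,0,1],[0,0,0,0.02,0,0,1],[0,0,0,0.03,0,0,1],[0,0,0,0.04,0,0,1],[0,0,0,0.05,0,0,1]]]' | sed -n '2p;4p'; done
python3 -m creep '[[[0,0,0,0.01,0,0,1],[0,0,0,0.02,0,0,1],[0,0,0,0.03,0,0,1],[0,0,0,0.03,0,0,1],[0,0,0,0.03,0,0,1]]]' | sed -n '2p;4p'
cat > lev.py <<'E'
from plan import *
import sys
log();s=ctrl.get_state();print(s["eef_pos"],s["wrist_force"])
# top: lip & clip heights by depth, same camera
out=[]
for n in("top","side"):
    c=get_calibration(n);im,d=read_camera(n);p=cloud(c,d);I=im.astype(int)
    cv2.imwrite(f"pics/{sys.argv[1]}_{n}.png",im[...,::-1])
    br=(I.max(-1)-I.min(-1)<30)&(I.min(-1)>140)&np.isfinite(p[...,2])
    X,Y,Z=p[...,0],p[...,1],p[...,2]
    lip=br&(X>.553)&(X<.592)&(Y>-.195)&(Y<.045)&(abs(Y+.075)>.05)&(Z>.14)&(Z<.32)
    clip=br&(X>.54)&(X<.575)&(Y>-.262)&(Y<-.217)&(Z>.255)&(Z<.29)
    print(n,"lip",lip.sum(),np.percentile(Z[lip],[10,50,90]),"right",np.median(Z[lip&(Y<-.13)]),"clip",clip.sum(),np.percentile(Z[clip],[10,50,90]))
E
python3 lev.py a
```

```text
eef_pos: [0.5789, -0.0782, 0.1494]
wrist_force: [-0.6, -0.8, -5.2]
eef_pos: [0.579, -0.0782, 0.1696]
wrist_force: [-3.3, 1.1, -4.4]
eef_pos: [0.5795, -0.0783, 0.1825]
wrist_force: [-0.2, 0.4, 1.0]
[ 0.579 -0.078  0.182] [-0.183  0.422  1.012]
top lip 764 [0.205 0.207 0.209] right 0.20765286354878532 clip 225 [0.272 0.274 0.275]
side lip 930 [0.203 0.206 0.208] right 0.20662036889325752 clip 250 [0.271 0.273 0.274]
```

```bash
python3 -m creep '[[[0,0,0,0.01,0,0,1],[0,0,0,0.02,0,0,1],[0,0,0,0.03,0,0,1],[0,0,0,0.04,0,0,1],[0,0,0,0.05,0,0,1]]]' | sed -n '2p;4p'
python3 -m creep '[[[0,0,0,0.01,0,0,1],[0,0,0,0.02,0,0,1],[0,0,0,0.03,0,0,1],[0,0,0,0.04,0,0,1],[0,0,0,0.05,0,0,1]]]' | sed -n '2p;4p'
python3 -m creep '[[[0,0,0,0.01,0,0,1],[0,0,0,0.02,0,0,1],[0,0,0,0.03,0,0,1],[0,0,0,0.035,0,0,1],[0,0,0,0.035,0,0,1]]]' | sed -n '2p;4p'
python3 -m creep '[[[0,0,0,0,0,0,1],[0,0,0,0,0,0,1]]]' | sed -n '2p;4p'
python3 lev.py b
```

```text
eef_pos: [0.5791, -0.0783, 0.2018]
wrist_force: [4.3, -1.0, -4.9]
eef_pos: [0.5791, -0.0783, 0.2218]
wrist_force: [3.5, -0.3, -5.1]
eef_pos: [0.5791, -0.0783, 0.2362]
wrist_force: [-0.4, -0.9, -0.5]
eef_pos: [0.5792, -0.0784, 0.2358]
wrist_force: [-0.1, 0.1, -0.1]
[ 0.579 -0.078  0.236] [-0.086  0.086 -0.091]
top lip 865 [0.259 0.261 0.263] right 0.2612625907502329 clip 225 [0.272 0.273 0.275]
side lip 1037 [0.257 0.26  0.262] right 0.26045575112740726 clip 245 [0.271 0.273 0.274]
```

```bash
python3 -m creep '[[[0,0,0,0.01,0,0,1],[0,0,0,0.02,0,0,1],[0,0,0,0.027,0,0,1],[0,0,0,0.03,0,0,1],[0,0,0,0.03,0,0,1]]]' | sed -n '2p;4p'
python3 -m creep '[[[0,0,0,0,0,0,1],[0,0,0,0,0,0,1]]]' | sed -n '2p;4p'
cat >> lev.py <<'E'
    # fit plane on lip, evaluate offset of clip
    A=np.c_[X[lip],Y[lip],np.ones(lip.sum())];r=np.linalg.lstsq(A,Z[lip],rcond=None)[0]
    m=abs(Z[lip]-A@r)<.003;r=np.linalg.lstsq(A[m],Z[lip][m],rcond=None)[0]
    print("slopes",r[:2],"clip-lip plane",np.median(Z[clip]-np.c_[X[clip],Y[clip],np.ones(clip.sum())]@r))
E
python3 lev.py c
python3 - <<'E'
from h import *
im,d=read_camera("wrist");cv2.imwrite("pics/w2.png",cv2.resize(im[...,::-1],(800,600)))
E
```

```text
eef_pos: [0.5791, -0.0784, 0.2479]
wrist_force: [-1.1, -0.5, -1.9]
eef_pos: [0.5793, -0.0784, 0.2478]
wrist_force: [0.5, 0.2, 0.7]
[ 0.579 -0.078  0.248] [0.529 0.199 0.729]
top lip 855 [0.27  0.273 0.274] right 0.2727379339361431 clip 218 [0.272 0.273 0.275]
slopes [ 0.028 -0.003] clip-lip plane 0.0008309726087167568
side lip 1074 [0.269 0.272 0.274] right 0.27206998723477416 clip 243 [0.271 0.273 0.275]
slopes [ 0.039 -0.005] clip-lip plane 0.000654481528776174
```

View pics/w2.png

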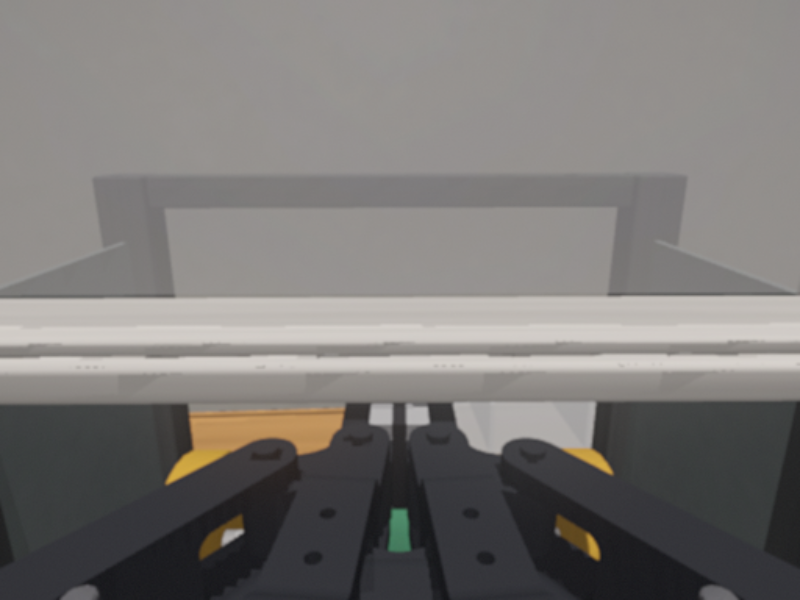

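The lip spans (0–800, 300–400) across the wrist view, resting on the fingers at (400,400). It is still about 0.7 mm low. I'll nudge it up, drop the fingers clear and back out.

```bash
python3 -m creep '[[[0,0,0,0.001,0,0,1],[0,0,0,0.002,0,0,1],[0,0,0,0.002,0,0,1],[0,0,0,0.002,0,0,1],[0,0,0,0.002,0,0,1]]]' | sed -n '2p;4p'
python3 -m creep '[[[0,0,0,-0.01,0,0,1],[0,0,0,-0.02,0,0,1],[0,0,0,-0.03,0,0,1],[0,0,0,-0.04,0,0,1],[0,0,0,-0.04,0,0,1]]]' | sed -n '2p;4p'
python3 -m creep '[[[0,0,0,0,0,-0.02,1],[0,0,0,0,0,-0.05,1],[0,0,0,0,0,-0.09,1],[0,0,0,0,0,-0.12,1],[0,0,0,0,0,-0.14,1]]]' | sed -n '2p;4p'
python3 -m creep '[[[0,0,0,0,0,0,1],[0,0,0,0,0,0,1]]]'
python3 lev.py d
```

```text
eef_pos: [0.5791, -0.0784, 0.2479]
wrist_force: [2.4, -0.1, -4.2]
eef_pos: [0.579, -0.0783, 0.2311]
wrist_force: [1.1, 0.6, 0.0]
eef_pos: [0.5219, -0.0748, 0.2321]
wrist_force: [-1.2, -0.6, 0.6]
time_s: 10.13
eef_pos: [0.5233, -0.0752, 0.2326]
tool_rot: [2.191, -0.068, 2.192]
wrist_force: [0.1, -0.1, 0.2]
finger_gap: 0.0001
finger_force: 0.0
[ 0.523 -0.075  0.233] [ 0.07  -0.121  0.185]
top lip 858 [0.27  0.273 0.275] right 0.2727735361061386 clip 225 [0.272 0.273 0.275]
slopes [ 0.02  -0.002] clip-lip plane 0.0008061493076882975
side lip 1061 [0.269 0.272 0.274] right 0.2720793525784755 clip 244 [0.271 0.273 0.274]
slopes [ 0.037 -0.005] clip-lip plane 0.0004754467845766719
```

View pics/d_side.png

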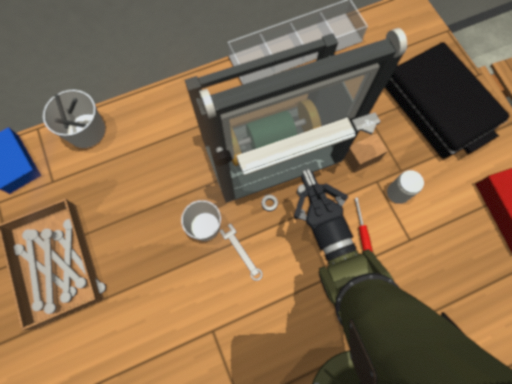

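The side view shows the lip (240–355, 120–165) standing level with the clip at (366,124). The gripper is clear of it, and the tools and containers look undisturbed.

```bash
python3 -c "
from bench import ctrl
print(ctrl.hand_in())"
```

```text
the job is handed in; nothing more can be done
None
```

I pushed the window up from under its lip until the lip's upper face was within about 1 mm of the clip (0.5–0.8 mm low by depth camera), backed the gripper clear, and handed the job in after about 10 s of robot time.

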